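Load the second vial rack into the sampler bay and select it

TASK

Slide the loose vial rack along the bench, tapered nose first, into the free lane of the loading bay past the spring ball until it is fully home against the end wall, so that it lies parallel to the rack already loaded and the same way round. Keep the rack flat on the bench all the time, do not lift or tip it, and leave the loaded rack and the other things on the bench alone. Then turn the selector knob on the bay clockwise until its pointer clicks in at the long double mark, and let go.

Things in the scene. Friction and masses are not known exactly. Their poses are not given: they have to be found in the camera images.
- rack: Loose vial rack: aluminium block 200 x 92 mm, 36 high, about 0.6 kg, too wide to grasp, ten vial caps flush in its top. Origin: centre of underside; x along its length to the nose, z up. Nose end (+x): the flanks taper over the last 40 mm from 92 to 50 mm width; the tail end is square. Starts in front of the bay's open end, nose up to 55 degrees off the loading direction
- parked_rack: An identical rack, already loaded in one lane, nose against the end wall; stays there. Origin and axes as for the loose rack
- free_lane: Pale ribbed liner 190 x 90 x 1 mm on the bench, marks the bay's free lane (left or right); fixed, has no effect on sliding. Its origin and axes are those of the loose rack when fully home: x = loading direction, towards the end wall. The lane's open end lies 130 mm from the origin towards -x
- bay: Fixed bay. Origin on the bench between the lanes; x = loading direction (about world +y), z up. Steel rails along x, 10 mm thick, 16 high, at y = -108, 0, 108 mm, from x = -130 to 100, form two lanes 98 mm wide, centres y = -54 and 54. End wall: face at x = 100, 30 high. Behind it a white console (x = 112 to 222, 226 wide, 50 high) carries the selector
- selector_grip (a point): On the selector's axis at the height to grip, 87 mm above the bench. The knob is a black bar 42 mm long, 14 wide, 32 high (top 94 mm above the bench) on a skirt of 44 mm diameter. The point's axes turn with the knob: x along the bar; the white stripe near the bar's -x end is the pointer
- selector (a joint): Angle of the selector, rad, clockwise from above. 0: pointer towards the lanes (bay -x). Click positions at the four marks, 0, 0.7, 1.4 and 2.1; three marks are short single bars, the third (1.4) is the long double bar. Starts at 0 or 0.7
- rack_nose (a point): Middle of the loose rack's nose end, on its underside, 100 mm from the origin along own x
- rack_tail (a point): Middle of the loose rack's square tail end, on its underside, 100 mm from the origin along own -x
- ball_l (a point): Centre of the steel spring ball (16 mm diameter, sprung across the lane) in the bay's outer left (+y) rail, 109.5 mm before the bay origin, 10 mm up; sticks 8 mm into the lane. The nose pushes it aside (about 10 N of push beyond sliding friction); it springs out behind the tail of a rack that is home
- ball_r (a point): Centre of the steel spring ball (16 mm diameter, sprung across the lane) in the bay's outer right (-y) rail, 109.5 mm before the bay origin, 10 mm up; sticks 8 mm into the lane. The nose pushes it aside (about 10 N of push beyond sliding friction); it springs out behind the tail of a rack that is home
- solvent: Bystander: amber bottle with a white cap, 72 mm diameter, 150 mm high, origin under its centre
- beaker: Bystander: white beaker, 72 mm diameter, 90 mm high, origin under its centre
- tip_box: Bystander: grey pipette-tip box 75 x 115 x 60 mm, origin under its centre

How it is judged:
By the outcome, as a careful person would: the job done as asked, in the order asked, and still so for the second after the job is handed in, with the robot touching nothing.
It also fails if it takes over 67 s, if anything falls off the work surface, if the arm or the gripper's body presses on something with over 40 N, if the wrist force passes 120 N, or if a joint passes its speed limit or range.

ROBOT

A 6-joint arm with a two-finger parallel gripper is mounted at the origin on the work surface. World frame = base frame: x ahead of the robot, y to its left, z up, the work surface at z = 0. Lengths are in m, angles in rad, forces in N, time in s.
With the tool pointing down it reaches from about 0.3 to 0.775 m from the base axis. Payload 14.6 kg.
Tool frame: the origin (TCP) lies midway between the tips of the shut fingers; the grasp point (between the pads) lies 19 mm behind it; z points along the fingers, y is the line along which they close (so a half turn about z gives the same grasp; the last joint's range is limited). The gripper opens to 94 mm and grips with 3 to 60 N. Pads are 16 mm wide; open, the fingers measure 119 mm over their backs; the gripper's body (75 mm by 177 mm) begins 78 mm behind the grasp point.
Start: joints at [-1.309, 0.3, 1.521, -0, 1.321, -0.067], TCP at [0.178, -0.521, 0.205] pointing down, gripper open.
Joint ranges: [-3.03, 3.03], [-0.79, 2.21], [0.23, 2.52], [-1.04, 4.18], [0, 3.07], [-2.55, 2.55]. Speed limits (rad/s): [2.22, 2.22, 2.57, 3.14, 3.14, 3.14].

INTERFACE

Orientations are given as [roll, pitch, yaw] about the fixed x, y, z axes, in that order (R = Rz(yaw) Ry(pitch) Rx(roll)).
In Python, from station import ctrl gives the robot as it stands. The module is installed in compiled form; this text tells all that it offers.
- The arm moves only by the tool servo_tool, never from a script. Its argument "plan" is a list of rows, each a list of 7 numbers: the opening in per cent of the stroke, from 0 (shut) to 100 (fully open), then the shift along the tool's x, y, z in m, then the turn, a rotation vector about the tool's x, y, z in rad. A call has exactly 8 rows; each row shifts and turns the commanded pose from where the row before left it, along the tool's axes as they then stand; what a row does not reach is not made up. A row lasts 1/8 s, in which the tool goes at most 62.5 mm and 10.7 degrees, less where a joint would pass 70% of its speed; a pose out of reach is approached as far as the arm can. A call with a gripper value outside its range is refused whole. The fingers move at their own pace and stop on an object; "force" is the grip in N (left out, the last holds). Time passes only in rows, so rows that do not move let the fingers close, or fill a call up. It gives the time, the measured TCP pose, the force, the opening and the grip force at its end, in the units of the state.
- ctrl.get_obs(): the state, without advancing time (a new reading comes with each control period).
- ctrl.camera(name): name is "scene" or "top" or "wrist"; returns a dict with "pixels" (400x640x3 uint8, red, green, blue), "z_map" (400x640 float32, m along the optical axis (not along the pixel's ray), 0 where there is no reading), "mtx" (3x3 intrinsics, pixels), "pose" (4x4, takes a point from camera to world coordinates). Camera axes: x right, y up, looking along -z (the intrinsics and any distortion apply to the point x, -y, -z); pixel columns grow to the right and rows downward; lengths in m; the calibration is good to about 2 mm. A picture is of the moment at which its call begins.
- ctrl.hand_in(): hands the job in; it is judged then, once.
The state is a dict: "time_s": time; "qpos": joint angles; "joint_vel": joint speeds; "tau": joint torques, N m; "ee_pos": TCP position; "eef_rot": TCP orientation; "force": force on the tool from outside, world axes, zero at the start; "moment": the same for the moment, N m; "grip_width": finger opening in m; "grip_force": force on a finger pad.
Only numpy, scipy, OpenCV 4.12 (cv2) and the standard library are available. Lean on these libraries where they do the work, as an engineer would, in place of code of your own. Each camera call takes 0.05 s, during which the arm holds its last target. There are 200 camera calls.

## Working session

There is one attempt and no reset: what is moved stays moved. The work goes in short steps, Python scripts to look and compute and a tool call to move; the robot and the scene stay as the last step left them, time stands still between calls to the robot, and variables do not carry over. Pictures are saved under pics/ and viewed, at most 10 in all, crops included, and the job is handed in when it is done.

Besides the shell and the picture viewer there is one more tool, called after "Call:" as name(argument=value, ...) on one line, values as JSON. servo_tool: Moves the arm, as the interface text tells. Its arguments: {"type":"object","properties":{"plan":{"type":"array","items":{"type":"array","items":{"type":"number"}}},"force":{"type":"number"}},"required":["plan"]}

```bash
mkdir -p pics
cat > h.py <<'E'
import numpy as np, cv2
from station import ctrl
def cam(n):
    return ctrl.camera(n)
def save(c,f,crop=None):
    im=cv2.cvtColor(c['pixels'],cv2.COLOR_RGB2BGR)
    if crop: im=im[crop[0]:crop[1],crop[2]:crop[3]]; im=cv2.resize(im,None,fx=crop[4],fy=crop[4],interpolation=cv2.INTER_CUBIC)
    cv2.imwrite('pics/'+f,im)
def cloud(c):
    z=c['z_map']; v,u=np.mgrid[0:z.shape[0],0:z.shape[1]]; K=c['mtx']
    p=np.stack([(u-K[0,2])/K[0,0]*z,-(v-K[1,2])/K[1,1]*z,-z],-1)
    return p@c['pose'][:3,:3].T+c['pose'][:3,3]
def onplane(c,u,v,h):
    K=c['mtx']; d=c['pose'][:3,:3]@np.array([(u-K[0,2])/K[0,0],-(v-K[1,2])/K[1,1],-1]); o=c['pose'][:3,3]
    return o+d*(h-o[2])/d[2]
E
python3 - <<'E'
from h import *
c=cam('top'); save(c,'top.png'); np.savez('top.npz',**c); print(c['mtx'],c['pose'])
c=cam('scene'); save(c,'scene.png')
o=ctrl.get_obs(); print(o['ee_pos'],o['eef_rot'],o['time_s'])
E
```

```text
[[372.04232445   0.         330.28915282]
 [  0.         372.04232445 202.98102281]
 [  0.           0.           1.        ]] [[ 0.01672272  0.98386384 -0.1781356   0.42455877]
 [-0.99975639  0.01388672 -0.01715551  0.0200051 ]
 [-0.01440497  0.17837909  0.98385639  0.86265506]
 [ 0.          0.          0.          1.        ]]
[ 0.17755332 -0.52033516  0.20495326] [-3.14062848e+00 -9.14389798e-05  3.28763169e-01] 0.1
```

View pics/top.png

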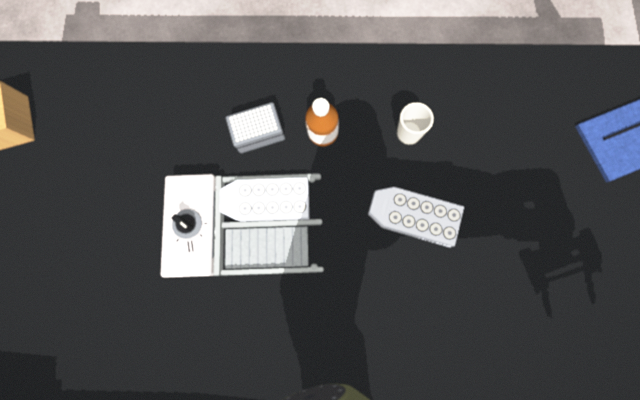

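View pics/scene.png

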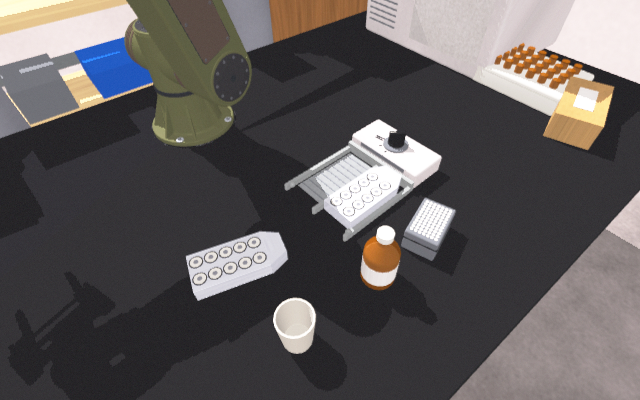

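The top view shows the bay at left with its open end at column ~320. The free ribbed lane is the lower one (225–308, 227–268) and the parked rack is above it. The loose rack is at (368–464, 187–247) with its nose to the left, and the knob is at (185, 222). The scene view agrees.

```bash
cat >> h.py <<'E'
def rack(c,box,lo=0.029,hi=0.042):
    """pose of a rack from its top-face mask inside a world box x0,x1,y0,y1"""
    P=cloud(c); m=(P[...,2]>lo)&(P[...,2]<hi)&(c['z_map']>0)&(P[...,0]>box[0])&(P[...,0]<box[1])&(P[...,1]>box[2])&(P[...,1]<box[3])
    n,l,s,_=cv2.connectedComponentsWithStats(m.astype(np.uint8)); k=1+np.argmax(s[1:,4]); 
    cn=max(cv2.findContours((l==k).astype(np.uint8),0,cv2.CHAIN_APPROX_NONE)[0],key=len)[:,0]
    q=np.array([onplane(c,u,v,0.036)[:2] for u,v in cn]).astype(np.float32)
    (cx,cy),(w,h),a=cv2.minAreaRect(q)
    return P[l==k],q,(cx,cy),(w,h),a,cv2.boxPoints(((cx,cy),(w,h),a))
E
python3 - <<'E'
from h import *
c=np.load('top.npz')
P=cloud(c)
for u,v in [(415,215),(265,200),(190,190),(184,222),(265,222),(265,178),(265,270),(265,250),(350,300),(322,125),(320,105),(410,110),(255,120),(415,138)]: print(u,v,P[v,u].round(4))
for b in [(.2,.6,-.4,-.02),(.2,.6,.03,.32)]:
    p,q,*r=rack(c,b); print(len(p),p.mean(0),*r)
for u,v,h in [(319,270,.016),(320,222,.016),(318,177,.016),(224,270,.016),(224,178,.016),(215,175,.05),(213,276,.05),(165,175,.05),(161,276,.05)]: print(u,v,onplane(c,u,v,h).round(4))
save(c,'bay.png',(165,285,150,330,4))
E
```

```text
415 215 [ 0.5496 -0.1556  0.0361]
265 200 [0.5789 0.1824 0.0368]
190 190 [0.5961 0.3484 0.0537]
184 222 [0.519  0.3389 0.0939]
265 222 [0.5311 0.1837 0.0176]
265 178 [0.6353 0.1891 0.0157]
265 270 [0.4229 0.1792 0.0141]
265 250 [0.4681 0.1835 0.0027]
350 300 [ 0.3597 -0.013   0.    ]
322 125 [0.7307 0.0538 0.1083]
320 105 [0.758  0.057  0.1477]
410 110 [ 0.7867 -0.1439  0.0646]
255 120 [0.7604 0.2096 0.0609]
415 138 [ 0.7272 -0.158   0.0448]
3335 [ 0.54976075 -0.16293263  0.03654596] (0.5536100268363953, -0.15618926286697388) (0.19977490603923798, 0.09262888878583908) 74.69918823242188 [[ 0.48257828 -0.2403143 ]
 [ 0.57192385 -0.26475784]
 [ 0.6246418  -0.07206422]
 [ 0.5352962  -0.04762068]]
2777 [0.55818296 0.20183271 0.0358421 ] (0.5103444457054138, 0.1898278146982193) (0.18871840834617615, 0.21428480744361877) 2.157874345779419 [[0.41201794 0.29334134]
 [0.42008638 0.07920846]
 [0.60867095 0.08631429]
 [0.6006025  0.30044717]]
319 270 [0.4249 0.0575 0.016 ]
320 222 [0.5332 0.0576 0.016 ]
318 177 [0.6393 0.0646 0.016 ]
224 270 [0.4213 0.2713 0.016 ]
224 178 [0.634  0.2857 0.016 ]
215 175 [0.6323 0.2959 0.05  ]
213 276 [0.4083 0.2841 0.05  ]
165 175 [0.6308 0.4098 0.05  ]
161 276 [0.4064 0.3968 0.05  ]
```

View pics/bay.png

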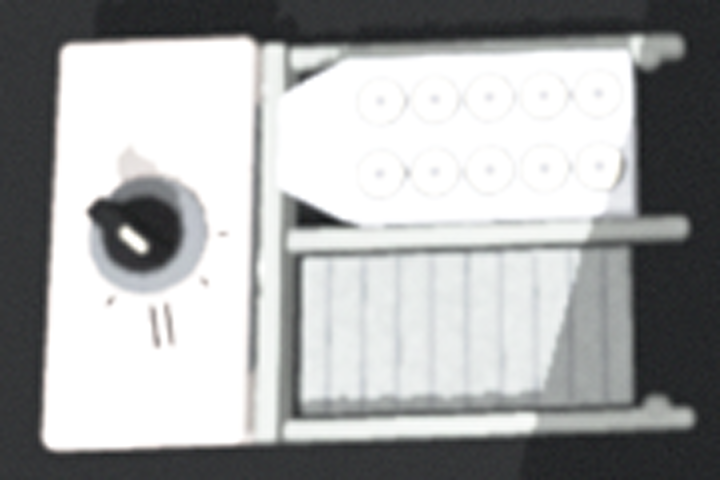

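```bash
cat >> h.py <<'E'
def go(x,y,z,yaw):
    """shift in present tool axes, and tool-z turn, to reach a downward target pose"""
    from scipy.spatial.transform import Rotation as R
    o=ctrl.get_obs(); r=R.from_euler('xyz',o['eef_rot'])
    d=r.inv().apply(np.array([x,y,z])-o['ee_pos']); t=(r.inv()*R.from_euler('xyz',[np.pi,0,yaw])).as_rotvec()
    return d.round(4),t.round(4)
E
python3 - <<'E'
from h import *
from scipy.optimize import least_squares
c=np.load('top.npz'); P=cloud(c)
m=(P[...,2]>.012)&(P[...,2]<.019)&(P[...,0]>.38)&(P[...,0]<.68)&(P[...,1]>.06)&(P[...,1]<.27)
q=P[m][:,:2]
def f(p):
    d=q-[p[0],.18]; s=-(d[:,0]*np.cos(p[1])+d[:,1]*np.sin(p[1]))
    return np.min(np.abs(s[:,None]-np.array([-.108,0,.108])),1)
r=least_squares(f,[.531,.03],loss='soft_l1',f_scale=.003); x0,t=r.x; print(r.x,len(q),np.median(f(r.x)))
ax=np.array([-np.sin(t),np.cos(t)]); ay=np.array([-np.cos(t),-np.sin(t)])
print('ax',ax)
D=P[...,:2]-[x0,.18]; X=D@ax; Y=D@ay
for y in np.arange(-.1,.11,.02):
    k=(abs(Y-y)<.006)&(P[...,2]>.024)&(P[...,2]<.034)&(X>.05); k2=(abs(Y-y)<.006)&(P[...,2]>.045)&(X>.06)&(X<.3)
    kr=(abs(Y-y)<.006)&(P[...,2]>.034)&(P[...,2]<.039)&(abs(X)<.13)
    print(round(y,2),np.percentile(X[k],[5,95]).round(4),np.percentile(X[k2],[1,99]).round(4), np.percentile(X[kr],[1,99]).round(4) if kr.sum()>20 else '')
k=(P[...,2]>.08)&(P[...,2]<.1)&(P[...,1]>.28)&(P[...,1]<.42); print('knob',P[k].mean(0),k.sum(),cv2.minAreaRect(P[k][:,:2].astype(np.float32)))
print(go(.635,-.15,.15,-.267))
E
```

```text
[0.53044783 0.04965441] 1209 0.002649367722493537
ax [-0.04963401  0.99876747]
-0.1 [0.1035 0.116 ] [0.1171 0.2219] [-0.094  0.116]
-0.08 [0.1039 0.116 ] [0.1164 0.2233] [-0.094   0.1009]
-0.06 [0.0735 0.1149] [0.1156 0.2224] [-0.0933  0.1029]
-0.04 [0.0973 0.1163] [0.1149 0.2216] [-0.0947  0.1023]
-0.02 [0.0689 0.1151] [0.1145 0.2226] [-0.0926  0.0926]
0.0 [0.1037 0.115 ] [0.1142 0.2209] 
0.02 [0.104 0.114] [0.1159 0.223 ] 
0.04 [0.1037 0.1144] [0.1153 0.2215] 
0.06 [0.1037 0.116 ] [0.115  0.2238] 
0.08 [0.1036 0.1163] [0.1166 0.2227] 
0.1 [0.1036 0.1154] [0.1164 0.2223] 
knob [0.52086079 0.34700828 0.09259708] 154 ((0.5213396549224854, 0.34882262349128723), (0.04272003099322319, 0.014313098043203354), 53.20560836791992)
(array([ 0.5525, -0.2028,  0.0552]), array([-1.000e-03,  2.000e-04,  5.958e-01]))
```

Call:
servo_tool(plan=[[80,0.045,-0.015,0,0,0,0],[80,0.045,-0.015,0,0,0,0],[80,0.045,-0.015,0,0,0,0],[80,0.045,-0.015,0,0,0,0],[80,0.045,-0.015,0,0,0,0],[80,0.045,-0.015,0,0,0,0],[80,0.045,-0.015,0,0,0,0],[80,0.045,-0.015,0,0,0,0]])

```text
time_s: 1.1
ee_pos: [0.4806, -0.2895, 0.2052]
eef_rot: [-3.141, 0.0, 0.329]
force: [0.2, -0.1, -0.6]
grip_width: 0.0749
grip_force: 0.0
```

```bash
python3 -c "
from h import *
print(go(.6256,-.181,.10,-.267))"
```

```text
(array([ 0.1723, -0.0558,  0.1052]), array([-3.000e-04,  4.000e-04,  5.958e-01]))
```

Call:
servo_tool(plan=[[80,0.045,-0.014,0,0,0,0],[80,0.045,-0.014,0,0,0,0],[80,0.045,-0.014,0,0,0,0],[80,0.037,-0.014,0.005,0,0,0],[80,0,0,0.02,0,0,0.149],[80,0,0,0.02,0,0,0.149],[80,0,0,0.03,0,0,0.149],[80,0,0,0.03,0,0,0.149]])

```text
time_s: 2.1
ee_pos: [0.624, -0.1821, 0.0992]
eef_rot: [-3.142, 0.001, -0.272]
force: [-0.6, 0.3, -0.4]
grip_width: 0.0755
grip_force: 0.0
```

Run:
```python
from h import *
print(go(.6256,-.181,.016,-.267))
c=cam('wrist'); save(c,'w1.png'); P=cloud(c); m=(P[...,2]>.033)&(P[...,2]<.04)&(c['z_map']>0); print(m.sum(), P[m].min(0),P[m].max(0))
```

```text
(array([ 0.0013, -0.0014,  0.0832]), array([-0.    ,  0.0006, -0.0051]))
10721 [ 0.51751272 -0.26125436  0.03300365] [0.785264   0.11205467 0.03999718]
```

View pics/w1.png

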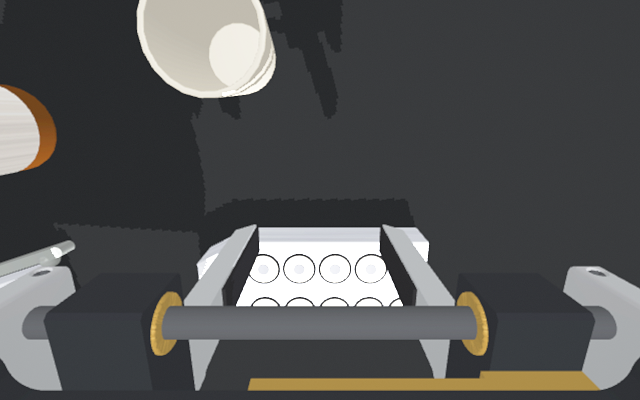

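The wrist view shows the rack's right flank at about row 230 between the fingertips (255/385, 226). The beaker is well clear at the top. I'll check the flank position before lowering.

Run:
```python
from h import *
c=cam('wrist'); P=cloud(c)
for u in (270,320,370):
    for v in range(215,250,5): print(u,v,P[v,u].round(3))
```

```text
270 215 [ 0.697 -0.202  0.274]
270 220 [ 0.614 -0.13   0.   ]
270 225 [ 0.609 -0.128 -0.001]
270 230 [ 0.608 -0.129  0.009]
270 235 [ 0.607 -0.131  0.022]
270 240 [ 0.607 -0.132  0.031]
270 245 [ 0.604 -0.132  0.036]
320 215 [ 0.606 -0.177  0.001]
320 220 [ 0.601 -0.175  0.001]
320 225 [ 0.597 -0.174  0.001]
320 230 [ 0.596 -0.173  0.011]
320 235 [ 0.595 -0.173  0.02 ]
320 240 [ 0.595 -0.173  0.033]
320 245 [ 0.592 -0.172  0.035]
370 215 [ 0.593 -0.221 -0.   ]
370 220 [ 0.588 -0.22   0.001]
370 225 [ 0.583 -0.219 -0.   ]
370 230 [ 0.583 -0.217  0.011]
370 235 [ 0.583 -0.215  0.022]
370 240 [ 0.584 -0.214  0.033]
370 245 [ 0.582 -0.213  0.037]
```

Call:
servo_tool(plan=[[80,0,0,0.025,0,0,0],[80,0,0,0.025,0,0,0],[80,0,0,0.02,0,0,0],[80,0,0,0.012,0,0,0],[80,-0.006,0,0,0,0,0],[80,-0.005,0,0,0,0,0],[80,-0.004,0,0,0,0,0],[80,-0.003,0,0,0,0,0]])

```text
time_s: 3.2
ee_pos: [0.6069, -0.1774, 0.0191]
eef_rot: [3.142, -0.001, -0.267]
force: [1.0, -0.2, -1.1]
grip_width: 0.0752
grip_force: 0.0
```

Call:
servo_tool(plan=[[80,-0.003,0,0,0,0,0],[80,-0.005,0,0,0,0,-0.026],[80,-0.005,0,0,0,0,-0.026],[80,-0.005,0,0,0,0,-0.026],[80,-0.005,0,0,0,0,-0.026],[80,-0.005,0,0,0,0,-0.026],[80,-0.005,0,0,0,0,-0.026],[80,-0.005,0,0,0,0,-0.026]])

```text
time_s: 4.2
ee_pos: [0.5698, -0.1699, 0.0188]
eef_rot: [-3.142, -0.001, -0.083]
force: [5.1, 1.6, 1.0]
grip_width: 0.0752
grip_force: 2.5
```

```bash
cat >> h.py <<'E'
O=np.array([.5303,.183]); T=.0496
AX=np.array([-np.sin(T),np.cos(T)]); AY=np.array([-np.cos(T),-np.sin(T)])
def rackpose(f=None):
    """loose rack in bay frame, fitting the model outline to the top-face points seen by the top camera"""
    from scipy.optimize import least_squares
    c=cam('top'); 
    if f: save(c,f)
    P=cloud(c); D=P[...,:2]-O; X=D@AX; Y=D@AY
    # top face, loose rack only (left of the parked rack's lane, or before the bay)
    m=(P[...,2]>.0335)&(P[...,2]<.039)&(X<.099)&((X<-.14)|(Y>.006))&(X>-.55)&(abs(Y)<.25)
    n,l,s,_=cv2.connectedComponentsWithStats(m.astype(np.uint8)); k=1+np.argmax(s[1:,4]); p=np.stack([X[l==k],Y[l==k]],1).astype(np.float32)
    (cx,cy),(w,h),a=cv2.minAreaRect(p); 
    if w<h: a-=90
    a=(a+90)%180-90
    return 'bay x %.4f y %.4f head %.1f deg size %.3f %.3f n %d'%(cx,cy,a,w,h,len(p))
E
python3 -c "
from h import *
print(rackpose('t2.png'))"
```

```text
bay x -0.2820 y 0.0255 head 82.6 deg size 0.087 0.080 n 1076
```

Call:
servo_tool(plan=[[80,-0.0045,0,0,0,0,-0.027],[80,-0.0045,0,0,0,0,-0.027],[80,-0.0045,0,0,0,0,-0.027],[80,-0.0045,0,0,0,0,-0.027],[80,-0.004,0,0,0,0,-0.025],[80,0,0,0,0,0,0],[80,0.02,0,0,0,0,0],[80,0.02,0,-0.04,0,0,0]])

```text
time_s: 5.25
ee_pos: [0.586, -0.1669, 0.0559]
eef_rot: [-3.139, 0.007, 0.048]
force: [-0.3, -0.0, -0.9]
grip_width: 0.075
grip_force: 0.0
```

Run:
```python
from h import *
print(rackpose('t2.png'))
c=cam('wrist');P=cloud(c); D=P[...,:2]-O; X=D@AX; Y=D@AY
m=(P[...,2]>.033)&(P[...,2]<.039)&(c['z_map']>0)&(X<-.14)&(Y<.15)&(Y>-.1)
for x in np.arange(-.45,-.18,.025):
    k=m&(abs(X-x)<.005); print(round(x,3),k.sum(), Y[k].min().round(4) if k.sum() else '')
print(ctrl.get_obs()['ee_pos'])
```

```text
bay x -0.2761 y 0.0425 head 65.5 deg size 0.095 0.062 n 834
-0.45 0 
-0.425 483 0.0539
-0.4 716 0.0086
-0.375 713 0.0089
-0.35 697 0.009
-0.325 720 0.0091
-0.3 708 0.009
-0.275 530 0.0533
-0.25 0 
-0.225 0 
-0.2 0 
[ 0.59010987 -0.16788099  0.06190348]
```

View pics/t2.png

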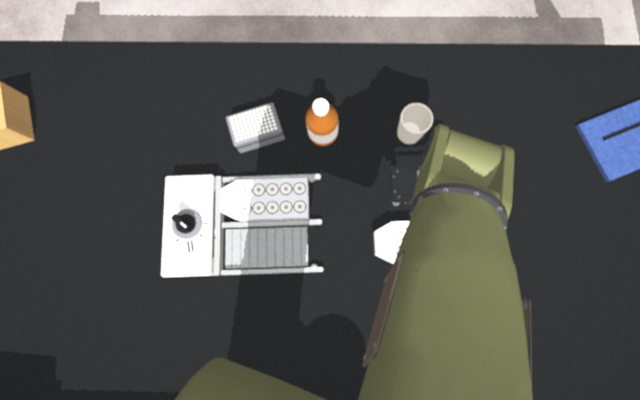

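The free lane is aligned: the wrist cloud puts the right flank at a constant bay y of 0.009, so the rack centre is at y≈0.055 and parallel. The picture shows the parked rack and the bystanders untouched. Next I'll go behind the tail.

Call:
servo_tool(plan=[[60,0,0,-0.04,0,0,0],[60,-0.03,0.045,-0.01,0,0,0],[60,-0.033,0.046,0,0,0,0],[60,-0.033,0.046,0,0,0,0],[60,0,0,0,0,0,-0.18],[60,0,0,0,0,0,-0.18],[60,0,0,0,0,0,-0.18],[60,0,0,0,0,0,-0.18]])

```text
time_s: 6.35
ee_pos: [0.4975, -0.3087, 0.1076]
eef_rot: [-3.14, 0.001, 0.773]
force: [0.5, -0.9, -0.9]
grip_width: 0.0565
grip_force: 0.0
```

Call:
servo_tool(plan=[[60,0,0,0,0,0,-0.18],[60,0,0,0,0,0,-0.18],[60,0,0,0,0,0,-0.18],[60,0,0,0,0,0,-0.18],[60,0,0,0,0,0,-0.13],[60,0,0,0,0,0,0],[60,0,0,0,0,0,0],[60,0,0,0,0,0,0]])

```text
time_s: 7.35
ee_pos: [0.4982, -0.3088, 0.1083]
eef_rot: [-3.141, -0.0, 1.616]
force: [0.3, -0.1, -0.2]
grip_width: 0.0565
grip_force: 0.0
```

Run:
```python
from h import *
print(rackpose())
c=cam('wrist');P=cloud(c); D=P[...,:2]-O; X=D@AX; Y=D@AY
m=(P[...,2]>.033)&(P[...,2]<.039)&(c['z_map']>0)&(X<-.14)&(Y<.15)&(Y>-.1)
for y in np.arange(.01,.11,.01):
    k=m&(abs(Y-y)<.004); print(round(y,3),k.sum(), X[k].min().round(4) if k.sum() else '')
for x in np.arange(-.425,-.3,.025):
    k=m&(abs(X-x)<.005); print(round(x,3),k.sum(), (Y[k].min().round(4),Y[k].max().round(4)) if k.sum() else '')
o=ctrl.get_obs();d=o['ee_pos'][:2]-O; print(o['ee_pos'],o['eef_rot'],d@AX,d@AY)
```

```text
bay x -0.3473 y 0.0544 head 0.0 deg size 0.200 0.092 n 3319
0.01 781 -0.4446
0.02 1587 -0.4446
0.03 1561 -0.4446
0.04 1602 -0.4445
0.05 1596 -0.4444
0.06 1618 -0.4445
0.07 1591 -0.4445
0.08 1567 -0.4444
0.09 1581 -0.4443
0.1 1082 -0.4443
-0.425 1451 (np.float64(0.0097), np.float64(0.1017))
-0.4 1555 (np.float64(0.0102), np.float64(0.1018))
-0.375 1765 (np.float64(0.0098), np.float64(0.1017))
-0.35 1870 (np.float64(0.0098), np.float64(0.1014))
-0.325 0 
[ 0.49825519 -0.30884402  0.10837968] [-3.14144580e+00 -8.93611369e-05  1.61680926e+00] -0.4896503703269812 0.056390858908276095
```

Call:
servo_tool(plan=[[60,0,0.002,0.03,0,0,-0.004],[60,0,0,0.03,0,0,0],[60,0,0,0.02,0,0,0],[60,0,0,0.006,0,0,0],[60,0.012,0,0,0,0,0],[60,0.012,0,0,0,0,0],[60,0.006,0,0,0,0,0],[60,0.005,0,0,0,0,0]])

```text
time_s: 8.45
ee_pos: [0.4989, -0.2736, 0.023]
eef_rot: [3.141, 0.001, 1.622]
force: [0.5, -5.2, 1.6]
grip_width: 0.0564
grip_force: 2.9
```

Call:
servo_tool(plan=[[60,0.008,0,0,0,0,0],[60,0.01,0,0,0,0,0],[60,0.01,0,0,0,0,0],[60,0.01,0,0,0,0,0],[60,0.01,0,0,0,0,0],[60,0.01,0,0,0,0,0],[60,0.01,0,0,0,0,0],[60,0.01,0,0,0,0,0]])

```text
time_s: 9.45
ee_pos: [0.4949, -0.1963, 0.023]
eef_rot: [3.14, 0.002, 1.622]
force: [0.2, -5.3, 1.9]
grip_width: 0.0564
grip_force: 2.8
```

Run:
```python
from h import *
print(rackpose())
o=ctrl.get_obs();d=o['ee_pos'][:2]-O; print(o['ee_pos'],o['eef_rot'],d@AX,d@AY)
```

```text
bay x -0.2699 y 0.0546 head 0.2 deg size 0.202 0.092 n 3231
[ 0.49475017 -0.19516549  0.02286588] [3.14077531e+00 8.08371226e-04 1.62199635e+00] -0.37593785826253756 0.05425542419447793
```

Call:
servo_tool(plan=[[60,0.01,0,0,0,0,0],[60,0.01,0,0,0,0,0],[60,0.01,0,0,0,0,0],[60,0.01,0,0,0,0,0],[60,0.008,0,0,0,0,0],[60,0.008,0,0,0,0,0],[60,0.008,0,0,0,0,0],[60,0.008,0,0,0,0,0]])

```text
time_s: 10.5
ee_pos: [0.4913, -0.1245, 0.0229]
eef_rot: [3.141, 0.001, 1.622]
force: [0.1, -5.6, 2.2]
grip_width: 0.0562
grip_force: 3.0
```

Call:
servo_tool(plan=[[60,0.008,0,0,0,0,0],[60,0.008,0,0,0,0,0],[60,0.008,0,0,0,0,0],[60,0.008,0,0,0,0,0],[60,0.008,0,0,0,0,0],[60,0.008,0,0,0,0,0],[60,0.008,0,0,0,0,0],[60,0.008,0,0,0,0,0]])

```text
time_s: 11.5
ee_pos: [0.4882, -0.0605, 0.0229]
eef_rot: [3.14, 0.001, 1.621]
force: [2.5, -5.6, -0.1]
grip_width: 0.0563
grip_force: 3.1
```

Run:
```python
from h import *
print(rackpose())
o=ctrl.get_obs();d=o['ee_pos'][:2]-O; print(o['ee_pos'],o['eef_rot'],d@AX,d@AY)
```

```text
bay x -0.1133 y 0.0543 head -0.0 deg size 0.092 0.159 n 2494
[ 0.48800569 -0.05966002  0.02278521] [3.14044331e+00 4.48166449e-04 1.62156948e+00] -0.2402646475080005 0.05427329347560765
```

Call:
servo_tool(plan=[[60,0.008,0,0,0,0,0],[60,0.008,0,0,0,0,0],[60,0.008,0,0,0,0,0],[60,0.008,0,0,0,0,0],[60,0.008,0,0,0,0,0],[60,0.008,0,0,0,0,0],[60,0.008,0,0,0,0,0],[60,0.008,0,0,0,0,0]])

```text
time_s: 12.55
ee_pos: [0.4849, 0.0034, 0.0228]
eef_rot: [3.14, 0.001, 1.622]
force: [2.5, -6.4, 1.3]
grip_width: 0.0563
grip_force: 3.3
```

Call:
servo_tool(plan=[[60,0.008,0,0,0,0,0],[60,0.008,0,0,0,0,0],[60,0.008,0,0,0,0,0],[60,0.008,0,0,0,0,0],[60,0.008,0,0,0,0,0],[60,0.006,0,0,0,0,0],[60,0.004,0,0,0,0,0],[60,0.004,0,0,0,0,0]])

```text
time_s: 13.55
ee_pos: [0.4821, 0.0572, 0.0228]
eef_rot: [3.14, 0.001, 1.622]
force: [2.7, -6.6, 2.3]
grip_width: 0.056
grip_force: 3.5
```

Run:
```python
from h import *
o=ctrl.get_obs();d=o['ee_pos'][:2]-O; print(o['ee_pos'],o['eef_rot'],o['force'],d@AX,d@AY)
c=cam('wrist');P=cloud(c); D=P[...,:2]-O; X=D@AX; Y=D@AY
m=(P[...,2]>.033)&(P[...,2]<.039)&(c['z_map']>0)&(abs(Y)<.105)
for y in (-.085,-.054,-.03,.03,.05,.07):
    k=m&(abs(Y-y)<.004); print(y,k.sum(), X[k].min().round(4) if k.sum() else '')
```

```text
[0.48210804 0.05723042 0.0227943 ] [3.14048889e+00 8.72526424e-04 1.62187761e+00] [ 2.67776438 -6.61216713  2.3483507 ] -0.12322556611963545 0.05436831034334643
-0.085 2908 -0.0965
-0.054 3204 -0.0967
-0.03 3195 -0.0966
0.03 3561 -0.13
0.05 3507 -0.1123
0.07 3600 -0.1122
```

Call:
servo_tool(plan=[[60,0.004,0,0,0,0,0],[60,0.004,0,0,0,0,0],[60,0.003,0,0,0,0,0],[60,0.002,0,0,0,0,0],[60,0.001,0,0,0,0,0],[60,0,0,0,0,0,0],[60,0,0,0,0,0,0],[60,0,0,0,0,0,0]])

```text
time_s: 14.6
ee_pos: [0.4812, 0.0713, 0.0228]
eef_rot: [3.141, 0.0, 1.622]
force: [0.7, -5.4, 3.8]
grip_width: 0.0561
grip_force: 2.7
```

Call:
servo_tool(plan=[[60,0.001,0,0,0,0,0],[60,0.001,0,0,0,0,0],[60,0,0,0,0,0,0],[60,0,0,0,0,0,0],[60,0,0,0,0,0,0],[60,0,0,0,0,0,0],[60,0,0,0,0,0,0],[60,0,0,0,0,0,0]])

```text
time_s: 15.6
ee_pos: [0.4811, 0.0732, 0.0228]
eef_rot: [3.141, 0.001, 1.622]
force: [-0.5, -6.0, 4.3]
grip_width: 0.0564
grip_force: 3.1
```

Call:
servo_tool(plan=[[60,0.0005,0,0,0,0,0],[60,0.0005,0,0,0,0,0],[60,0.0005,0,0,0,0,0],[60,0.0005,0,0,0,0,0],[60,0,0,0,0,0,0],[60,0,0,0,0,0,0],[60,0,0,0,0,0,0],[60,0,0,0,0,0,0]])

```text
time_s: 16.6
ee_pos: [0.4811, 0.0734, 0.0228]
eef_rot: [3.141, 0.003, 1.622]
force: [0.4, -23.5, 6.0]
grip_width: 0.0564
grip_force: 11.8
```

```bash
cat > tails.py <<'E'
from h import *
o=ctrl.get_obs();d=o['ee_pos'][:2]-O; print(o['ee_pos'],o['force'],d@AX,d@AY)
c=cam('wrist');P=cloud(c); D=P[...,:2]-O; X=D@AX; Y=D@AY
m=(P[...,2]>.033)&(P[...,2]<.039)&(c['z_map']>0)&(abs(Y)<.105)
for y in (-.085,-.054,-.03,.03,.05,.06,.08):
    k=m&(abs(Y-y)<.004); print(y,k.sum(), X[k].min().round(4) if k.sum() else '')
E
python3 tails.py
```

```text
[0.48106098 0.07343075 0.02277796] [  0.41742817 -23.48890843   6.00782626] -0.1069932434569834 0.05461086917143389
-0.085 3241 -0.0966
-0.054 3586 -0.0965
-0.03 3563 -0.0969
0.03 3551 -0.1139
0.05 3601 -0.096
0.06 3513 -0.0961
0.08 3564 -0.114
```

Call:
servo_tool(plan=[[60,-0.015,0,0,0,0,0],[60,-0.015,0,0,0,0,0],[60,0,0,-0.045,0,0,0],[60,0,0,-0.045,0,0,0],[60,0,0,-0.045,0,0,0],[60,0.04,0,0,0,0,0],[60,0.05,0,0,0,0,0],[60,0.05,0,0,0,0,0]])

```text
time_s: 17.65
ee_pos: [0.4749, 0.1865, 0.1575]
eef_rot: [-3.141, -0.0, 1.621]
force: [0.9, -0.3, 0.3]
grip_width: 0.0562
grip_force: 0.0
```

Call:
servo_tool(plan=[[60,0.04,0.02,0,0,0,0],[60,0.04,0.02,0,0,0,0],[60,0.03,0.013,0,0,0,0],[60,0,0,0,0,0,0.175],[60,0,0,0,0,0,0.175],[60,0,0,0,0,0,0.175],[60,0,0,0,0,0,0.175],[60,0,0,0,0,0,0]])

```text
time_s: 18.65
ee_pos: [0.5224, 0.2977, 0.1572]
eef_rot: [-3.141, 0.0, 0.923]
force: [0.4, -0.1, 0.4]
grip_width: 0.0564
grip_force: 0.0
```

Run:
```python
from h import *
o=ctrl.get_obs(); print(o['ee_pos'],o['eef_rot'])
c=cam('wrist'); save(c,'w2.png'); P=cloud(c)
k=(P[...,2]>.088)&(P[...,2]<.1)&(c['z_map']>0)&(np.hypot(P[...,0]-.521,P[...,1]-.348)<.035)
print(k.sum(),P[k].mean(0),cv2.minAreaRect(P[k][:,:2].astype(np.float32)))
print(go(.5213,.3488,.068,.92))
c=cam('top'); save(c,'t3.png')
```

```text
[0.52244785 0.29769116 0.15719031] [-3.14105516e+00  4.44097578e-04  9.22660936e-01]
919 [0.52125939 0.35271974 0.09368982] ((0.5205275416374207, 0.35254740715026855), (0.04115084558725357, 0.014169947244226933), 53.668907165527344)
(array([ 0.0401, -0.0316,  0.0893]), array([-0.0004,  0.0003,  0.0055]))
```

View pics/w2.png

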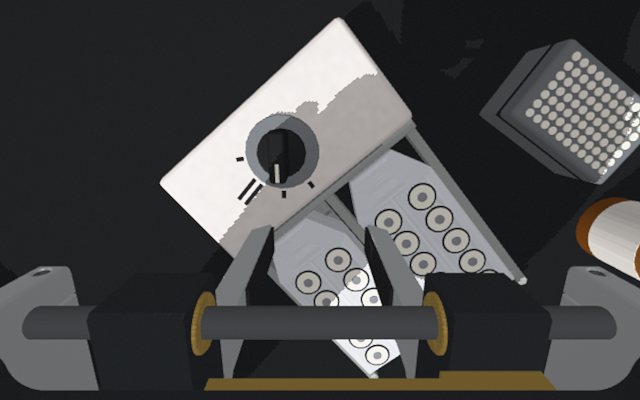

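View pics/t3.png

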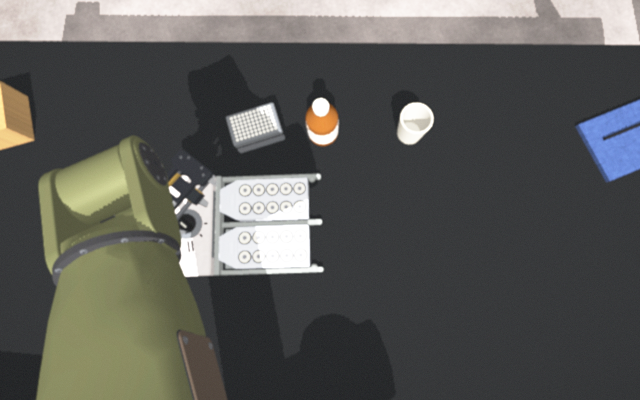

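The wrist view shows the knob at (280, 155) with its stripe (277, 173) facing the second short mark (283, 193). The double mark at (250, 190) is the next one clockwise. The top view shows both racks home and level with each other, and the bystanders in place. The knob is at about (0.521, 0.351).

Call:
servo_tool(plan=[[50,0.021,-0.017,0,0,0,0],[50,0.0205,-0.0163,0,0,0,-0.008],[50,0,0,0.03,0,0,0],[50,0,0,0.03,0,0,0],[50,0,0,0.02,0,0,0],[50,0,0,0.009,0,0,0],[50,0,0,0,0,0,0],[50,0,0,0,0,0,0]])

```text
time_s: 19.75
ee_pos: [0.5214, 0.3516, 0.0695]
eef_rot: [3.141, -0.001, 0.93]
force: [-0.3, -0.7, -0.5]
grip_width: 0.047
grip_force: 0.0
```

Call:
servo_tool(plan=[[5,0,0,0,0,0,0],[5,0,0,0,0,0,0],[5,0,0,0,0,0,0],[5,0,0,0,0,0,0],[5,0,0,0,0,0,0],[5,0,0,0,0,0,0],[5,0,0,0,0,0,0],[5,0,0,0,0,0,0]], force=15)

```text
time_s: 20.75
ee_pos: [0.5208, 0.3515, 0.0685]
eef_rot: [-3.141, -0.0, 0.93]
force: [-4.5, 2.8, 4.1]
grip_width: 0.014
grip_force: 15.0
```

Call:
servo_tool(plan=[[5,0,-0.001,0,0,0,0],[5,0,0,0,0,0,0.1],[5,0,0,0,0,0,0.1],[5,0,0,0,0,0,0.1],[5,0,0,0,0,0,0.1],[5,0,0,0,0,0,0.1],[5,0,0,0,0,0,0.1],[5,0,0,0,0,0,0.1]])

```text
time_s: 21.75
ee_pos: [0.521, 0.3512, 0.0686]
eef_rot: [3.14, -0.001, 0.226]
force: [2.0, -2.9, 2.5]
grip_width: 0.0137
grip_force: 15.0
```

Run:
```python
from h import *
o=ctrl.get_obs(); print(o['ee_pos'],o['eef_rot'],o['force'],o['moment'])
```

```text
[0.52096682 0.35116468 0.06855235] [ 3.14039275e+00 -1.18763590e-03  2.26119462e-01] [ 1.96727572 -2.88893516  2.48035287] [-0.75509737 -0.45102886 -0.01945849]
```

Call:
servo_tool(plan=[[40,0,0,0,0,0,0],[40,0,0,0,0,0,0],[40,0,0,0,0,0,0],[40,0,0,-0.02,0,0,0],[40,0,0,-0.03,0,0,0],[40,0,0,-0.04,0,0,0],[40,-0.045,0,0,0,0,0],[40,-0.045,0,0,0,0,0]])

```text
time_s: 22.75
ee_pos: [0.4317, 0.3312, 0.1601]
eef_rot: [-3.141, -0.002, 0.23]
force: [0.2, -0.0, -1.3]
grip_width: 0.0376
grip_force: 0.0
```

Run:
```python
from h import *
c=cam('wrist'); save(c,'w3.png'); P=cloud(c)
k=(P[...,2]>.088)&(P[...,2]<.1)&(c['z_map']>0)&(np.hypot(P[...,0]-.521,P[...,1]-.35)<.035)
print(k.sum(),cv2.minAreaRect(P[k][:,:2].astype(np.float32)))
D=P[...,:2]-O; X=D@AX; Y=D@AY
print(rackpose())
```

```text
1046 ((0.5202012658119202, 0.35233327746391296), (0.04142541438341141, 0.013785243034362793), 12.796731948852539)
bay x -0.0002 y 0.0548 head 0.1 deg size 0.198 0.092 n 3243
```

View pics/w3.png

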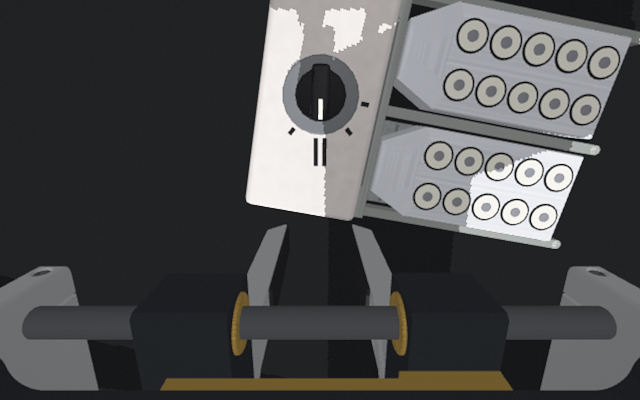

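The stripe (320, 107) points at the double mark (320, 152). The bar is at 12.8°, against 12.6° expected. The rack is home at bay (0, 0.055), 0.1° off parallel.

```bash
python3 -c "
from station import ctrl
print(ctrl.hand_in())"
```

```text
the job is handed in; nothing more can be done
None
```

I slid the rack fully home in the free lane, parallel to the loaded one and the same way round, turned the selector clockwise to the double mark and let go; I handed the job in at about 23 s, and no verdict came back.

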